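# Clamp a filter cartridge with the ratchet knob

### The job

Lay the longer of the two filter cartridges from the stand into the cradle of the white clamp, let go, then turn the clamp's black hexagonal ratchet knob clockwise to push the cartridge home against the hidden seat in the socket and clamp it there until the ratchet slips: stop at the first click or the second, not at a third, and let go of the knob. Leave the shorter cartridge and the other bench things where they are, and do not press the cartridge hard into the cradle.

Things in the scene. Friction and masses are not known exactly. Their poses are not given: they have to be found in the camera images.
- cartridge: The longer filter cartridge, 80 mm long, about 80 g: clear tube of 22 mm diameter with a square white collar (26 x 26 mm, 12 mm thick) at each end, both alike. Origin at mid-length on the underside (tube axis 13 mm above); x along the tube, z up. Lies in one of the stand's two places; grip it across the tube at mid-length.
- spare: the shorter cartridge, 56 mm long, otherwise the same, in the other place of the stand (places 76 mm apart); to be left alone. Origin and axes alike.
- stand: white plastic stand of the cartridges, 105 x 150 mm, fixed. Origin at the centre of its underside; the cartridges lie along its x on two bars whose tops are 30 mm up, with 5 mm high ribs between; the 32 mm gap between the bars at mid-length is open down to 10 mm.
- clamp: Fixed clamp, base 250 x 90 x 14 mm: drive housing with the knob at one end (80 mm wide, top at 76 mm), cradle in the middle, white hooded socket at the other end (60 mm wide, top at 85 mm). Origin on the table under the cradle's middle; x is the clamping direction, knob to socket; z up. The knob's axis is at x = -101 mm.
- cradle (a point): Middle of the cradle floor, 45 mm above the table; axes as the clamp's. Two U saddles 30 mm wide inside, from 16 to 44 mm either side of this point along x, walls 18 mm high with flared tops; the gap between is open down to the base. The cartridge is laid along x with its origin within 2 mm of this point (4 mm free to the jaw, 4 mm to the socket's mouth).
- socket (a point): Middle of the socket's mouth, 44 mm along x from the cradle's middle; axes as the clamp's. The bore is 30 mm wide and 30 mm high, its floor level with the cradle's. A sprung rubber seat lies hidden 2 to 9.5 mm inside the mouth; how deep differs every time and cannot be seen or read. It yields from 14 N on, by 1 mm per 4 N, 5 mm at most.
- jaw: Steel pusher, 34 mm wide and 26 mm high, at the knob end of the cradle. Origin at the middle of its pushing face, 59 mm above the table, 44 mm before the cradle's middle at the start. Turning the knob clockwise from above drives it along the clamp's x by 8 mm per radian (28 mm at most); it stays where it is left.
- knob_top (a point): Centre of the knob's top face, 121 mm above the table, on the turning axis. Knob: black hexagonal prism, 36 mm across flats, from 88 to 118 mm above the table, on top a raised steel line along its x; the point turns with it, z up. Flats face along its x and every 60 degrees from that. Clockwise tightens; free turning takes up to 0.25 N m (0.1 felt when paused). Grip two flats squarely.
- collar (a point): Centre of the steel collar (54 mm wide, top 85 mm up) under the knob, which drives the jaw; a dark ridge marks its x, in line with the knob's x at the start; the angle between the x axes is the slip. Ratchet clicks are 0.31 rad apart: against the seat 0.2-0.3 N m is felt (0.4 while moving) for up to 0.6 rad, then it drops below 0.1 and the knob snaps to the next notch; the clamp stays tight.
- bottle_a: white plastic bottle, 68 mm diameter, 170 mm high; origin under its centre
- bottle_b: amber bottle, 60 mm diameter, 130 mm high; origin under its centre
- jar: amber jar, 60 mm diameter, 70 mm high; origin under its centre
- beaker: glass beaker, 64 mm wide, 75 mm high; origin under its centre
- wrench: steel wrench lying on the bench beyond the clamp
- dish: white dish, 80 mm wide, 15 mm high; origin under its centre
There are look-alikes about, which are no part of the job. What is shaped like the cartridge but pink or purple is not meant.

How it is judged:
On the way, in this order (a step that is already met when the one before it is completed fails the run):
1. the long cartridge lies in the cradle, let go, with the knob not yet slipped (horizontal distance between cartridge and cradle below 0.008 m and z of cartridge in the frame of cradle below 0.003 m and angle between the x axis of cartridge and the x axis of cradle, either way round below 0.12 rad and contact force between the fingers and cartridge below 0.2 N and angle between the x axis of knob_top and the x axis of collar, either way round below 0.1 rad), for 0.2 s.
2. the ratchet has slipped by a click while the jaw clamps the cartridge (angle between the x axis of knob_top and the x axis of collar, either way round above 0.22 rad and contact force between jaw and cartridge above 11 N), for 0.1 s.
At the end, for the whole second after the job is handed in: The long cartridge lies still and level in the cradle, along it within 7 degrees, with its leading end at least 2 mm inside the socket, held by the jaw with more than 10 N, the ratchet having slipped by at least one click (0.22 rad) and at no time by as much as three (0.85 rad) (contact force between jaw and cartridge above 10 N and angle between the x axis of knob_top and the x axis of collar, either way round above 0.2 rad and x of cartridge in the frame of socket above -0.038 m and z of cartridge in the frame of cradle below 0.003 m and angle between the x axis of cartridge and the x axis of cradle, either way round below 0.12 rad and linear speed of cartridge below 0.01 m/s); the robot touches nothing.
It fails at once if the ratchet slips for a third click (0.85 rad) (angle between the x axis of knob_top and the x axis of collar, either way round above 0.85 rad).
It fails at once if the cartridge is pressed on the clamp with more than 40 N before the jaw clamps it (contact force between cartridge and clamp above 40 N and contact force between jaw and cartridge below 2 N).
It fails at once if the shorter cartridge is moved by more than 15 mm (distance of spare from where it was at the start of the episode above 0.015 m).
It fails at once if another bench thing is moved by more than 20 mm (distance of any of bottle_a, bottle_b, jar, beaker, wrench, dish from where it was at the start of the episode above 0.02 m).
It also fails if it takes over 72 s, if anything falls off the work surface, if the arm or the gripper's body presses on something with over 40 N, if the wrist force passes 120 N, or if a joint passes its speed limit or range.

### The arm

A 7-joint arm with a two-finger parallel gripper is mounted at the origin on the work surface. World frame = base frame: x ahead of the robot, y to its left, z up, the work surface at z = 0. Lengths are in m, angles in rad, forces in N, time in s.
With the tool pointing down it reaches from about 0.425 to 0.95 m from the base axis. Payload 4.7 kg.
Tool frame: the origin (TCP) lies on the centre line of the jaws, within the pads' length; the fingertips stand 14 mm ahead of it and the grasp point (between the pads) lies 5 mm behind it; z points along the fingers, y is the direction in which the jaws open and shut (so a half turn about z gives the same grasp; the last joint's range is limited). The gripper opens to 87 mm and grips with 3 to 60 N. Pads are 19 mm wide; open, the fingers measure 117 mm over their backs; the gripper's body (75 mm by 190 mm) begins 51 mm behind the grasp point.
Start: joints at [-1.186, 0.469, -0.049, 1.532, 0.024, 1.141, -0.082], TCP at [0.271, 0.618, 0.237] pointing down, gripper open.
Joint ranges: [-2.59, 2.59], [-0.33, 1.99], [-1.39, 1.29], [0.1, 2.45], [-1.04, 4.18], [0.21, 1.99], [-2.66, 2.66]. Speed limits (rad/s): [2.57, 2.57, 3.14, 3.14, 3.14, 3.14, 3.14].

### API

Orientations are given as a unit quaternion [x, y, z, w].
In Python, from rig import bot, cams, sign_off gives the robot as it stands.
- The arm moves only by the tool carry_out, never from a script. Its argument "deltas" is a list of rows, each an object with "dp": the shift along the tool's x, y, z in units of 30 mm (1.0 is 30 mm), a list of three; "turn": the turn, a rotation vector about the tool's x, y, z in units of 10 degrees (1.0 is 10 degrees), a list of three; "gripper": the opening in per cent of the stroke, from 0 (shut) to 100 (fully open). A call has 1 to 10 rows; each row shifts and turns the commanded pose from where the row before left it, along the tool's axes as they then stand; what a row does not reach is not made up. A row lasts 1/8 s, in which the tool goes at most 62.5 mm and 10.7 degrees, less where a joint would pass 70% of its speed; a pose out of reach is approached as far as the arm can. A call is refused whole if a number of a shift passes 1 or a number of a turn 1, either way. A call with a gripper value outside its range is refused whole. The fingers move at their own pace and stop on an object; "squeeze" is the grip in N (left out, the last holds). Time passes only in rows, so rows that do not move let the fingers close. It gives the time, the measured TCP pose, the force and the opening at its end, in the units of the state.
- bot.read_state(): the state, without advancing time (a new reading comes with each control period).
- cams.grab_frame(name): name is "scene" or "top" or "wrist"; returns a dict with "pixels" (384x512x3 uint8, blue, green, red), "z_map" (384x512 float32, m along the optical axis (not along the pixel's ray), 0 where there is no reading), "intrinsics" (3x3 intrinsics, pixels), "R" (3x3) and "t" (3): a world point X has camera coordinates R X + t. Camera axes: x right, y down, z forward; pixel columns grow to the right and rows downward; lengths in m; the calibration is good to about 2 mm. A picture is of the moment at which its call begins.
- sign_off(): hands the job in, once; it reports no verdict.
The state is a dict: "time": time; "joint_pos": joint angles; "dq": joint speeds; "effort": joint torques, N m; "tcp_pos": TCP position; "ee_rot": TCP orientation; "ft_force": force on the tool from outside, world axes, zero at the start; "torque": the same for the moment, N m; "finger_gap": finger opening in m.
Only numpy, scipy, OpenCV 4.12 (cv2) and the standard library are available. Lean on these libraries where they do the work, as an engineer would, in place of code of your own. Each camera call takes 0.05 s, during which the arm holds its last target. There are 200 camera calls.

## Working session

There is one attempt and no reset: what is moved stays moved. The work goes in short steps, Python scripts to look and compute and a tool call to move; the robot and the scene stay as the last step left them, time stands still between calls to the robot, and variables do not carry over. Pictures are saved under pics/ and viewed, about 8 in all and at most 12, crops included, and the job is handed in when it is done.

Besides the shell and the picture viewer there is one more tool, called after "Request:" by a JSON object that holds its "op" and its "data". carry_out: Moves the arm, as the interface text tells. Its arguments: {"type":"object","properties":{"deltas":{"type":"array","items":{"type":"object","properties":{"dp":{"type":"array","items":{"type":"number"}},"turn":{"type":"array","items":{"type":"number"}},"gripper":{"type":"number"}}}},"squeeze":{"type":"number"}},"required":["deltas"]}

```bash
ls; mkdir -p pics
cat > h.py <<'E'
import numpy as np, cv2
from rig import bot, cams, sign_off
def grab(n,tag):
    f=cams.grab_frame(n); np.savez('pics/'+tag+'.npz',**f); cv2.imwrite('pics/'+tag+'.png',f['pixels']); return f
def load(tag): return dict(np.load('pics/'+tag+'.npz'))
def pt(f,u,v,z=None):
    "world point from depth (z None) or on plane z"
    K,R,t=f['intrinsics'],f['R'],f['t']
    d=np.linalg.inv(K)@[u,v,1]; c=-R.T@t; w=R.T@d
    if z is None:
        p=f['z_map'][int(v)-1:int(v)+2,int(u)-1:int(u)+2]; s=np.median(p[p>0]) if (p>0).any() else np.nan
    else: s=(z-c[2])/w[2]
    return c+s*w
def proj(f,X):
    q=f['intrinsics']@(f['R']@np.array(X)+f['t']); return q[:2]/q[2]
E
python3 - <<'E'
from h import *
a=grab('scene','s0');b=grab('top','t0')
cv2.imwrite('pics/both.png',np.vstack([cv2.resize(a['pixels'],(400,300)),cv2.resize(b['pixels'],(400,300))]))
for f in(a,b): print(f['intrinsics'][0],-f['R'].T@f['t'],f['R'][2])
print(bot.read_state())
E
```

```text
pics
[355.6550557    0.         254.51841788] [ 1.10065389 -0.36014152  0.81082717] [-0.58878575  0.35773166 -0.72481681]
[355.07802641   0.         257.36705431] [ 0.37541545 -0.03044221  1.27945508] [ 0.13832299 -0.0077368  -0.99035695]
{'time': 0.1, 'joint_pos': array([-1.18590468,  0.46937893, -0.04857869,  1.53357041,  0.02409312,
        1.14098026, -0.08228172]), 'dq': array([-0.00120707, -0.00261189,  0.00178346, -0.00330963, -0.00152906,
        0.00029764, -0.00092711]), 'effort': array([ 4.05671835e-04, -5.09172142e+01, -8.14989768e-02, -2.36827004e+01,
       -6.15054974e-02,  3.45345831e-02,  5.05518938e-05]), 'tcp_pos': array([0.27119616, 0.61756964, 0.23559377]), 'ee_rot': array([ 2.05408242e-01,  9.78675987e-01, -8.62944408e-04, -1.49985813e-04]), 'ft_force': array([ 0.26829987,  0.42458741, -0.45733011]), 'torque': array([0.02084215, 0.01138901, 0.01217664]), 'finger_gap': 0.08668310619145103}
```

View pics/t0.png

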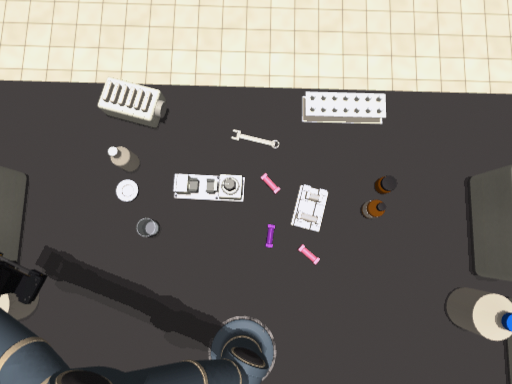

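View pics/s0.png

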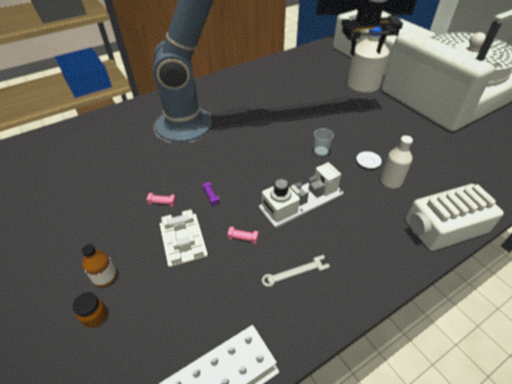

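The top view shows the stand at (310,208), and the clamp at (209,187) with its knob at (231,185) and socket at (181,184). The look-alikes are pink at (270,183) and (309,254), and purple at (270,236). The scene view shows the stand at (183,238) and the clamp at (302,192). Next I'll take close crops of the stand and clamp.

Run:
```python
from h import *
b=load('t0');a=load('s0')
def c(f,u,v,w,h,s): return cv2.resize(f['pixels'][v:v+h,u:u+w],None,fx=s,fy=s,interpolation=cv2.INTER_CUBIC)
im=np.vstack([np.hstack([c(b,168,168,80,50,5),c(b,275,180,80,50,5)]),np.hstack([c(a,255,160,100,70,4),c(a,145,205,100,70,4)])])
cv2.imwrite('pics/c1.png',im);print(im.shape)
```

```text
(530, 800, 3)
```

View pics/c1.png

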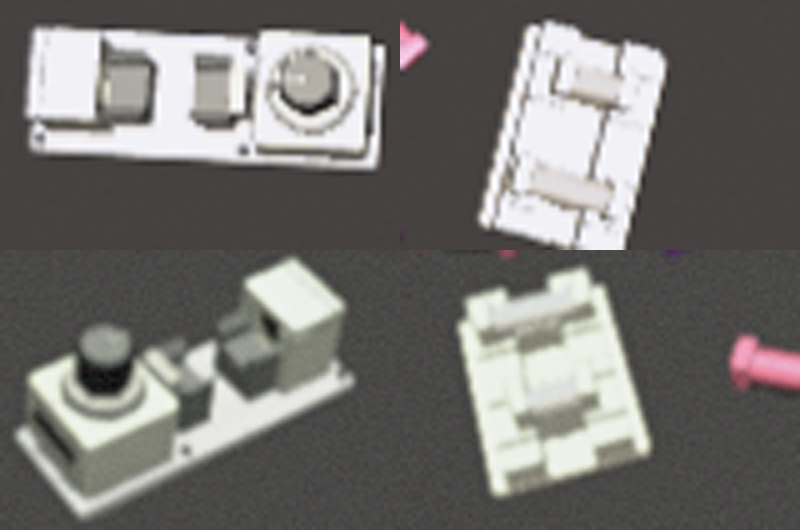

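The long cartridge is the one nearer the robot: lower in the top crop, at pixel (309,217.6), and upper in the scene crop. The short one is at (314,196). Now rough positions.

Run:
```python
from h import *
b=load('t0');a=load('s0');np.set_printoptions(precision=4,suppress=True)
for n,u,v,z in[('long',309,217.6,.045),('short',314.4,196.4,.045),('knob',230,184,.121),('socktop',181.3,183,.085),('base TL',174.6,174,.014),('base BL',174,197.8,.014),('base BR',243.2,201,.014)]:
    print(n,pt(b,u,v,z),pt(b,u,v))
for n,u,v,z in[('long',145+135,0,0)]: pass
s=lambda X:(X[0],X[1])
print('scene long',pt(a,145+128/4,205+(312-250)/4,.05),'knob',pt(a,255+106/4,160+(348-250)/4-0,.121))
print('rot z',2*np.arctan2(.20541,.97868))
from scipy.spatial.transform import Rotation as R
s=bot.read_state();print(R.from_quat(s['ee_rot']).as_matrix())
w=cams.grab_frame('wrist'); T=R.from_quat(s['ee_rot']).as_matrix(); c=-w['R'].T@w['t']
print('cam in tool',T.T@(c-s['tcp_pos']),'\n',T.T@w['R'].T,w['intrinsics'])
```

```text
long [ 0.4583 -0.2218  0.045 ] [ 0.4578 -0.2205  0.0533]
short [ 0.5331 -0.2406  0.045 ] [ 0.5319 -0.239   0.0546]
knob [0.558  0.0513 0.121 ] [0.558  0.0513 0.1211]
socktop [0.5631 0.2193 0.085 ] [0.5629 0.2191 0.0863]
base TL [0.6065 0.26   0.014 ] [ 0.6091  0.2633 -0.0002]
base BL [0.52   0.2575 0.014 ] [0.5211 0.2597 0.004 ]
base BR [0.5144 0.0096 0.014 ] [0.5155 0.0099 0.0032]
scene long [ 0.4641 -0.2242  0.05  ] knob [0.5629 0.0526 0.121 ]
rot z 0.4137636050725728
[[-0.9156  0.4021 -0.0006]
 [ 0.4021  0.9156 -0.0016]
 [-0.0001 -0.0018 -1.    ]]
cam in tool [ 0.0738 -0.0002 -0.1463] 
 [[-0.0003 -0.962  -0.2729]
 [ 1.     -0.0003  0.    ]
 [-0.0001 -0.2729  0.962 ]] [[277.8686   0.     253.4838]
 [  0.     277.8686 189.3374]
 [  0.       0.       1.    ]]
```

```bash
cat >> h.py <<'E'
from scipy.spatial.transform import Rotation as Ro
def plan(wps,st=None,step=None,dec=2):
    "wps: list of (xyz, yaw of tool x [rad], nrows). Prints rows dp (30mm), turn z (10deg)"
    s=bot.read_state(); p=s['tcp_pos']; M=Ro.from_quat(s['ee_rot'])
    for xyz,yaw,n in wps:
        T=Ro.from_matrix(np.array([[np.cos(yaw),np.sin(yaw),0],[np.sin(yaw),-np.cos(yaw),0],[0,0,-1]]))
        for k in range(n):
            dp=M.inv().apply((np.array(xyz)-p)/(n-k))
            rv=(M.inv()*T).as_rotvec()/(n-k)
            a=np.round(dp/.03,dec); t=np.round(rv/np.radians(10),dec)
            p=p+M.apply(a*.03); M=M*Ro.from_rotvec(t*np.radians(10))
            print(list(map(float,a)),list(map(float,t)))
        print('--')
E
python3 - <<'E'
from h import *
plan([((.50,.25,.236),1.9,12),((.458,-.222,.15),1.324,18)])
E
```

```text
[-0.99, -0.68, 0.0] [-0.0, 0.0, 0.4]
[-1.04, -0.61, 0.0] [-0.0, 0.0, 0.39]
[-1.08, -0.54, 0.0] [-0.0, 0.0, 0.4]
[-1.11, -0.46, 0.0] [-0.0, 0.0, 0.39]
[-1.14, -0.38, 0.0] [-0.0, 0.0, 0.4]
[-1.16, -0.3, 0.0] [-0.0, 0.0, 0.39]
[-1.18, -0.22, 0.0] [-0.0, 0.0, 0.4]
[-1.2, -0.14, 0.0] [-0.0, 0.0, 0.39]
[-1.2, -0.06, 0.0] [-0.0, 0.0, 0.4]
[-1.2, 0.02, 0.0] [-0.0, 0.0, 0.39]
[-1.2, 0.11, 0.0] [-0.0, 0.0, 0.4]
[-1.19, 0.19, 0.0] [-0.01, 0.01, 0.39]
--
[-0.8, -0.36, 0.16] [0.0, -0.0, 0.18]
[-0.81, -0.33, 0.16] [0.0, -0.0, 0.18]
[-0.82, -0.31, 0.16] [0.0, -0.0, 0.18]
[-0.83, -0.28, 0.16] [0.0, -0.0, 0.18]
[-0.84, -0.25, 0.16] [0.0, -0.0, 0.18]
[-0.85, -0.23, 0.16] [0.0, -0.0, 0.18]
[-0.86, -0.2, 0.16] [0.0, -0.0, 0.19]
[-0.86, -0.17, 0.16] [0.0, -0.0, 0.18]
[-0.87, -0.14, 0.16] [0.0, -0.0, 0.19]
[-0.87, -0.12, 0.16] [0.0, -0.0, 0.18]
[-0.87, -0.09, 0.16] [0.0, -0.0, 0.19]
[-0.88, -0.06, 0.16] [0.0, -0.0, 0.18]
[-0.88, -0.03, 0.16] [0.0, -0.0, 0.19]
[-0.88, -0.0, 0.16] [0.0, -0.0, 0.18]
[-0.87, 0.02, 0.15] [0.0, -0.0, 0.19]
[-0.88, 0.06, 0.16] [0.0, -0.0, 0.18]
[-0.87, 0.08, 0.15] [0.0, -0.0, 0.19]
[-0.87, 0.11, 0.16] [0.0, -0.01, 0.18]
--
```

Run:
```python
from h import *
plan([((.555,.14,.22),1.55,20)])
```

```text
[-0.75, -0.54, 0.03] [-0.0, 0.0, 0.34]
[-0.78, -0.49, 0.03] [-0.0, 0.0, 0.34]
[-0.81, -0.45, 0.03] [-0.0, 0.0, 0.34]
[-0.84, -0.4, 0.03] [-0.0, 0.0, 0.34]
[-0.86, -0.35, 0.03] [-0.0, 0.0, 0.34]
[-0.88, -0.29, 0.03] [-0.0, 0.0, 0.34]
[-0.89, -0.24, 0.03] [-0.0, 0.0, 0.34]
[-0.91, -0.19, 0.03] [-0.0, 0.0, 0.34]
[-0.92, -0.13, 0.03] [-0.0, 0.0, 0.34]
[-0.92, -0.08, 0.02] [-0.0, 0.0, 0.34]
[-0.93, -0.03, 0.03] [-0.0, 0.0, 0.33]
[-0.92, 0.03, 0.02] [-0.0, 0.0, 0.34]
[-0.92, 0.08, 0.03] [-0.0, 0.0, 0.33]
[-0.92, 0.14, 0.02] [-0.0, 0.0, 0.34]
[-0.91, 0.19, 0.03] [-0.0, 0.0, 0.33]
[-0.89, 0.24, 0.02] [-0.0, 0.0, 0.34]
[-0.88, 0.29, 0.03] [-0.0, 0.0, 0.33]
[-0.86, 0.35, 0.02] [-0.0, 0.0, 0.34]
[-0.84, 0.39, 0.03] [-0.0, 0.0, 0.33]
[-0.81, 0.44, 0.02] [-0.0, 0.01, 0.34]
--
```

Request:
{"op": "carry_out", "data": {"deltas": [{"dp":[-0.75,-0.54,0.03],"turn":[0,0,0.34]},{"dp":[-0.78,-0.49,0.03],"turn":[0,0,0.34]},{"dp":[-0.81,-0.45,0.03],"turn":[0,0,0.34]},{"dp":[-0.84,-0.4,0.03],"turn":[0,0,0.34]},{"dp":[-0.86,-0.35,0.03],"turn":[0,0,0.34]},{"dp":[-0.88,-0.29,0.03],"turn":[0,0,0.34]},{"dp":[-0.89,-0.24,0.03],"turn":[0,0,0.34]},{"dp":[-0.91,-0.19,0.03],"turn":[0,0,0.34]},{"dp":[-0.92,-0.13,0.03],"turn":[0,0,0.34]},{"dp":[-0.92,-0.08,0.02],"turn":[0,0,0.34]}]}}

```text
validation failed for argument at $.de...
```

Request:
{"op": "carry_out", "data": {"deltas": [{"dp":[-0.93,-0.03,0.03],"turn":[0,0,0.34]},{"dp":[-0.92,0.03,0.03],"turn":[0,0,0.34]},{"dp":[-0.92,0.08,0.03],"turn":[0,0,0.34]},{"dp":[-0.92,0.14,0.02],"turn":[0,0,0.34]},{"dp":[-0.91,0.19,0.03],"turn":[0,0,0.34]},{"dp":[-0.89,0.24,0.02],"turn":[0,0,0.34]},{"dp":[-0.88,0.29,0.03],"turn":[0,0,0.34]},{"dp":[-0.86,0.35,0.02],"turn":[0,0,0.34]},{"dp":[-0.84,0.39,0.03],"turn":[0,0,0.34]},{"dp":[-0.81,0.44,0.02],"turn":[0,0,0.34]}]}}

```text
validation failed for argument at $.de...
```

Request:
{"op": "carry_out", "data": {"deltas": [{"dp":[0,0,0],"turn":[0,0,0],"gripper":75},{"dp":[0,0,0],"turn":[0,0,0],"gripper":75}]}}

```text
time: 0.4
tcp_pos: [0.2713, 0.618, 0.2364]
ee_rot: [0.205, 0.979, -0.0, -0.0]
ft_force: [-1.3, 0.6, 0.5]
finger_gap: 0.0743
```

Run:
```python
from h import *
w=grab('wrist','w1'); cv2.imwrite('pics/w1b.png',cv2.resize(w['pixels'],(800,600),interpolation=cv2.INTER_CUBIC))
s=bot.read_state();print(s['time'],s['tcp_pos'],s['joint_pos'])
plan([((.458,-.222,.17),1.324,14)])
```

```text
0.45 [0.27135887 0.61803188 0.23648862] [-1.18590843  0.46867748 -0.04859559  1.53257528  0.0240998   1.14099641
 -0.08229698]
[-1.21, -1.65, 0.16] [-0.0, 0.0, 0.57]
[-1.37, -1.52, 0.16] [-0.0, 0.0, 0.57]
[-1.51, -1.38, 0.16] [-0.0, 0.0, 0.58]
[-1.65, -1.22, 0.16] [-0.0, 0.0, 0.57]
[-1.76, -1.05, 0.16] [-0.0, 0.0, 0.58]
[-1.86, -0.87, 0.16] [-0.0, 0.0, 0.57]
[-1.93, -0.68, 0.16] [-0.0, 0.0, 0.58]
[-1.99, -0.48, 0.16] [-0.0, 0.0, 0.57]
[-2.03, -0.28, 0.16] [-0.0, 0.0, 0.58]
[-2.05, -0.07, 0.16] [-0.0, 0.0, 0.57]
[-2.05, 0.13, 0.15] [-0.0, 0.0, 0.58]
[-2.02, 0.33, 0.16] [-0.0, 0.0, 0.57]
[-1.98, 0.53, 0.15] [-0.0, 0.0, 0.58]
[-1.91, 0.73, 0.16] [-0.0, 0.0, 0.57]
--
```

View pics/w1b.png

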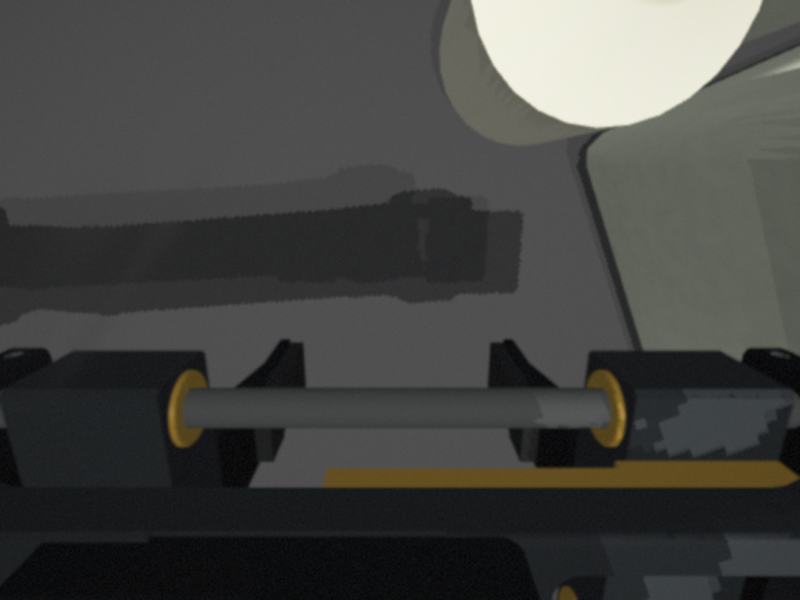

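The wrist view is still at the start pose: the first two calls were refused because every row needs a gripper value. The fingers are at about y=400 of 600, so targets should sit a little ahead in tool +x. I'll resend the moves.

Request:
{"op": "carry_out", "data": {"deltas": [{"dp":[-0.75,-0.54,0.03],"turn":[0,0,0.34],"gripper":75},{"dp":[-0.78,-0.49,0.03],"turn":[0,0,0.34],"gripper":75},{"dp":[-0.81,-0.45,0.03],"turn":[0,0,0.34],"gripper":75},{"dp":[-0.84,-0.4,0.03],"turn":[0,0,0.34],"gripper":75},{"dp":[-0.86,-0.35,0.03],"turn":[0,0,0.34],"gripper":75},{"dp":[-0.88,-0.29,0.03],"turn":[0,0,0.34],"gripper":75},{"dp":[-0.89,-0.24,0.03],"turn":[0,0,0.34],"gripper":75},{"dp":[-0.91,-0.19,0.03],"turn":[0,0,0.34],"gripper":75},{"dp":[-0.92,-0.13,0.03],"turn":[0,0,0.34],"gripper":75},{"dp":[-0.92,-0.08,0.02],"turn":[0,0,0.34],"gripper":75}]}}

```text
time: 1.7
tcp_pos: [0.4143, 0.3776, 0.2278]
ee_rot: [0.484, 0.875, 0.0, 0.0]
ft_force: [-0.5, -0.2, -0.1]
finger_gap: 0.0654
```

Request:
{"op": "carry_out", "data": {"deltas": [{"dp":[-0.93,-0.03,0.03],"turn":[0,0,0.34],"gripper":75},{"dp":[-0.92,0.03,0.03],"turn":[0,0,0.34],"gripper":75},{"dp":[-0.92,0.08,0.03],"turn":[0,0,0.34],"gripper":75},{"dp":[-0.92,0.14,0.02],"turn":[0,0,0.34],"gripper":75},{"dp":[-0.91,0.19,0.03],"turn":[0,0,0.34],"gripper":75},{"dp":[-0.89,0.24,0.02],"turn":[0,0,0.34],"gripper":75},{"dp":[-0.88,0.29,0.03],"turn":[0,0,0.34],"gripper":75},{"dp":[-0.86,0.35,0.02],"turn":[0,0,0.34],"gripper":75},{"dp":[-0.84,0.39,0.03],"turn":[0,0,0.34],"gripper":75},{"dp":[-0.81,0.44,0.02],"turn":[0,0,0.34],"gripper":75}]}}

```text
time: 2.95
tcp_pos: [0.5549, 0.1381, 0.2199]
ee_rot: [0.719, 0.695, 0.0, -0.0]
ft_force: [0.0, 1.1, -0.3]
finger_gap: 0.065
```

Run:
```python
from h import *
s=bot.read_state();print(s['time'],s['tcp_pos'],s['joint_pos'])
plan([((.55,.06,.23),1.55,3)])
```

```text
2.95 [0.55487824 0.13809875 0.21994616] [-0.61077671  0.32444855  0.37122781  1.82136337 -0.1361673   1.02064181
 -0.21950904]
[-0.87, -0.02, -0.11] [-0.0, -0.0, -0.02]
[-0.87, -0.03, -0.11] [-0.0, -0.0, -0.03]
[-0.87, -0.04, -0.12] [-0.0, -0.0, -0.02]
--
```

Request:
{"op": "carry_out", "data": {"deltas": [{"dp":[-0.87,-0.03,-0.11],"turn":[0,0,0],"gripper":75},{"dp":[-0.87,-0.03,-0.11],"turn":[0,0,0],"gripper":75},{"dp":[-0.87,-0.03,-0.12],"turn":[0,0,0],"gripper":75},{"dp":[0,0,0],"turn":[0,0,0],"gripper":75}]}}

```text
time: 3.45
tcp_pos: [0.5495, 0.0584, 0.2306]
ee_rot: [0.72, 0.694, 0.0, 0.0]
ft_force: [0.1, -0.2, 0.5]
finger_gap: 0.065
```

Run:
```python
from h import *
w=grab('wrist','w2'); cv2.imwrite('pics/w2b.png',cv2.resize(w['pixels'],(800,600),interpolation=cv2.INTER_CUBIC))
s=bot.read_state();print(s['time'],s['tcp_pos'],s['joint_pos'])
plan([((.458,-.222,.17),1.324,10)])
```

```text
3.5 [0.54935303 0.06049466 0.23036888] [-0.51329999  0.28315224  0.40418896  1.85401452 -0.12908879  1.02939519
 -0.08986678]
[-0.95, -0.27, 0.2] [0.0, -0.0, 0.12]
[-0.96, -0.25, 0.2] [0.0, -0.0, 0.12]
[-0.96, -0.23, 0.2] [0.0, -0.0, 0.12]
[-0.97, -0.21, 0.2] [0.0, -0.0, 0.12]
[-0.97, -0.19, 0.2] [0.0, -0.0, 0.12]
[-0.97, -0.18, 0.2] [0.0, -0.0, 0.12]
[-0.98, -0.15, 0.2] [0.0, -0.0, 0.13]
[-0.98, -0.13, 0.2] [0.0, -0.0, 0.12]
[-0.99, -0.11, 0.2] [0.0, -0.0, 0.13]
[-0.98, -0.1, 0.21] [0.0, -0.0, 0.12]
--
```

View pics/w2b.png

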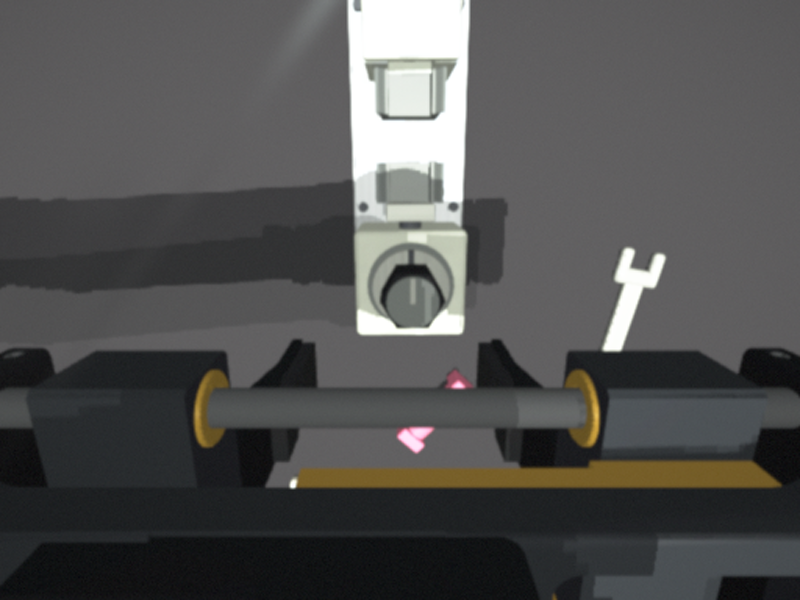

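The wrist view shows the knob top at about (414,297) in the 800-wide picture, with its line and the collar ridge both along the clamp's x. The saddles are centred near (410,185) and (411,92), and the socket top spans columns 361–469. On to the stand.

Request:
{"op": "carry_out", "data": {"deltas": [{"dp":[-0.95,-0.27,0.2],"turn":[0,0,0.12],"gripper":75},{"dp":[-0.96,-0.25,0.2],"turn":[0,0,0.12],"gripper":75},{"dp":[-0.96,-0.23,0.2],"turn":[0,0,0.12],"gripper":75},{"dp":[-0.97,-0.21,0.2],"turn":[0,0,0.12],"gripper":75},{"dp":[-0.97,-0.19,0.2],"turn":[0,0,0.12],"gripper":75},{"dp":[-0.97,-0.18,0.2],"turn":[0,0,0.12],"gripper":75},{"dp":[-0.98,-0.15,0.2],"turn":[0,0,0.13],"gripper":75},{"dp":[-0.98,-0.13,0.2],"turn":[0,0,0.12],"gripper":75},{"dp":[-0.99,-0.11,0.2],"turn":[0,0,0.13],"gripper":75},{"dp":[-0.98,-0.1,0.2],"turn":[0,0,0.12],"gripper":75}]}}

```text
time: 4.75
tcp_pos: [0.4569, -0.2233, 0.1699]
ee_rot: [0.788, 0.615, 0.0, -0.0]
ft_force: [-0.3, -0.0, 0.6]
finger_gap: 0.0652
```

Request:
{"op": "carry_out", "data": {"deltas": [{"dp":[0,0,0],"turn":[0,0,0],"gripper":75},{"dp":[0,0,0],"turn":[0,0,0],"gripper":75}]}}

```text
time: 5.0
tcp_pos: [0.4581, -0.2211, 0.1701]
ee_rot: [0.788, 0.616, 0.0, -0.0]
ft_force: [-0.3, 1.0, -0.3]
finger_gap: 0.0651
```

Run:
```python
from h import *
np.set_printoptions(precision=4,suppress=True)
w=grab('wrist','w3'); 
im=cv2.resize(w['pixels'][60:260,100:420],(800,500),interpolation=cv2.INTER_CUBIC)
cv2.imwrite('pics/w3b.png',im)
s=bot.read_state();print(s['time'],s['tcp_pos'],s['ee_rot'])
f=load('w2')
# clamp: points in 800-scale
for n,u,v,z in[('knobtop',414,297,.121),('knob line hi',413,270,.121),('sockTop L',361,30,.085),('sockTop R',469,30,.085),('far sad L',385,92,.063),('far sad R',439,92,.063),('near sad L',387,185,.045),('near sad R',435,185,.045),('hous TL',356,232,.076),('hous TR',467,232,.076),('hous BL',358,334,.076),('hous BR',464,332,.076),('jawface',410,205,.072),('floor far',410,92,.045),('floor near',410,185,.045)]:
    print(n,pt(f,u*.64,v*.64,z),pt(f,u*.64,v*.64))
```

```text
5.05 [ 0.4585 -0.2207  0.1702] [ 0.7873  0.6166  0.0003 -0.0002]
knobtop [0.5614 0.0587 0.121 ] [0.5614 0.0586 0.1205]
knob line hi [0.5612 0.0757 0.121 ] [0.5618 0.0714 0.1015]
sockTop L [0.5352 0.2149 0.085 ] [0.5308 0.2355 0.012 ]
sockTop R [0.5994 0.2126 0.085 ] [ 0.6132  0.2362 -0.0011]
far sad L [0.5476 0.1841 0.063 ] [0.5475 0.1853 0.0558]
far sad R [0.5834 0.1829 0.063 ] [0.5839 0.1837 0.0581]
near sad L [0.5461 0.1239 0.045 ] [0.5463 0.1242 0.0558]
near sad R [0.5816 0.1226 0.045 ] [0.5806 0.123  0.057 ]
hous TL [0.524 0.094 0.076] [0.5177 0.0855 0.0099]
hous TR [0.6007 0.0912 0.076 ] [ 0.613   0.0806 -0.0012]
hous BL [0.5208 0.0189 0.076 ] [ 0.5127 -0.0102 -0.001 ]
hous BR [0.5991 0.0176 0.076 ] [ 0.611  -0.0118 -0.001 ]
jawface [0.5619 0.1107 0.072 ] [0.562  0.1105 0.0696]
floor far [0.5649 0.1865 0.045 ] [0.5649 0.1867 0.0435]
floor near [0.5631 0.1233 0.045 ] [0.5632 0.1232 0.0431]
```

View pics/w3b.png

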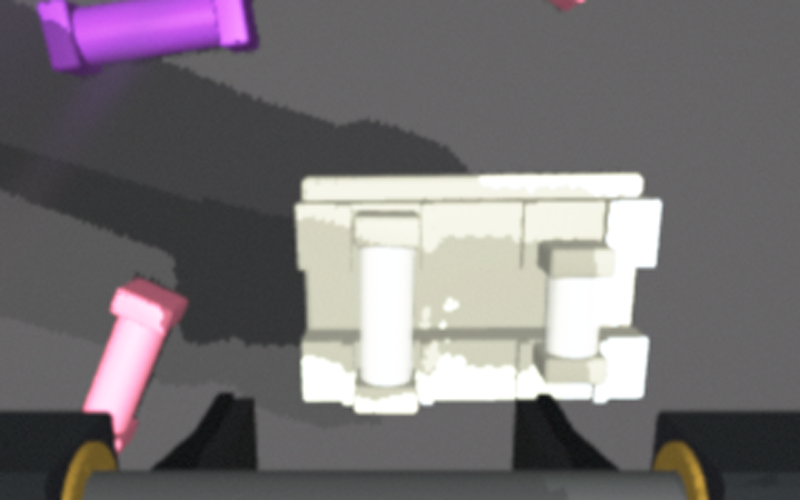

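The crop shows the long cartridge at left, columns 360–415 and rows 213–413, and the short one at right, columns 545–610. The pink and purple decoys are at (130,350) and (150,35).

Run:
```python
from h import *
np.set_printoptions(precision=4,suppress=True)
f=load('w3'); T=Ro.from_quat([0.7873,0.6166,0,0]).as_matrix(); tcp=np.array([.4585,-.2207,.1702])
g=lambda u,v,z=None: pt(f,100+u/2.5,60+v/2.5,z)
for n,u,v,z in[('farL',354,214,.056),('farR',421,214,.056),('farL2',354,220,.056),('nearL',356,413,.056),('nearR',418,413,.056),('tube top far',388,255,.054),('tube top near',387,375,.054),('tubeL',360,320,.043),('tubeR',415,320,.043),('spare far',580,245,.056),('spare near',574,381,.056),('stand TL',302,202,.035),('stand TR',660,202,.035)]:
    a=g(u,v,z); b=g(u,v); print(n,a,b,'tool',(T.T@(a-tcp))[:2])
# stereo height: project top-view vs wrist
b=load('t0')
def tri(obs):
    A=[];y=[]
    for F,u,v in obs:
        K,R,t=F['intrinsics'],F['R'],F['t'];P=K@np.c_[R,t]
        for r,c in((0,u),(1,v)): A.append(P[r,:3]-c*P[2,:3]);y.append(c*P[2,3]-P[r,3])
    return np.linalg.lstsq(np.array(A),np.array(y),rcond=None)[0]
print('tri long',tri([(f,100+387/2.5,60+316/2.5),(b,309,217.6)]))
w=load('w2');print('tri knob',tri([(w,414*.64,297*.64),(b,230,184)]))
```

```text
farL [ 0.4585 -0.177   0.056 ] [ 0.4566 -0.1799  0.0285] tool [ 0.0424 -0.0104]
farR [ 0.4828 -0.183   0.056 ] [ 0.4833 -0.1861  0.0321] tool [0.0424 0.0146]
farL2 [ 0.458  -0.1792  0.056 ] [ 0.4575 -0.1799  0.0497] tool [ 0.0402 -0.0105]
nearL [ 0.4391 -0.2547  0.056 ] [ 0.4308 -0.2779 -0.0015] tool [-0.0376 -0.0107]
nearR [ 0.4634 -0.2607  0.056 ] [ 0.4605 -0.2854 -0.0017] tool [-0.0377  0.0144]
tube top far [ 0.4671 -0.1954  0.054 ] [ 0.467  -0.1958  0.0518] tool [0.0266 0.0023]
tube top near [ 0.455  -0.2426  0.054 ] [ 0.4549 -0.2432  0.0524] tool [-0.0221  0.0019]
tubeL [ 0.4491 -0.2207  0.043 ] [ 0.4493 -0.2202  0.0447] tool [-0.0022 -0.0091]
tubeR [ 0.4709 -0.2261  0.043 ] [ 0.4702 -0.236   0.0079] tool [-0.0023  0.0134]
spare far [ 0.5384 -0.2089  0.056 ] [ 0.5406 -0.211   0.0468] tool [0.0306 0.0748]
spare near [ 0.527  -0.2623  0.056 ] [ 0.5273 -0.2631  0.0543] tool [-0.024   0.0765]
stand TL [ 0.438  -0.1696  0.035 ] [ 0.4348 -0.1712  0.0118] tool [ 0.0447 -0.0321]
stand TR [ 0.5774 -0.2042  0.035 ] [ 0.5906 -0.2114 -0.0018] tool [0.0445 0.1115]
tri long [ 0.4593 -0.2239  0.0332]
tri knob [0.5616 0.0527 0.0996]
```

Request:
{"op": "carry_out", "data": {"deltas": [{"dp":[0.05,0.07,0.8],"turn":[0,0,0],"gripper":65},{"dp":[0,0,1.0],"turn":[0,0,0],"gripper":65},{"dp":[0,0,1.0],"turn":[0,0,0],"gripper":65},{"dp":[0,0,1.0],"turn":[0,0,0],"gripper":65},{"dp":[0,0,0.6],"turn":[0,0,0],"gripper":65},{"dp":[0,0,0],"turn":[0,0,0],"gripper":65}], "squeeze": 20}}

```text
time: 5.8
tcp_pos: [0.4604, -0.2195, 0.0374]
ee_rot: [0.787, 0.617, -0.0, -0.001]
ft_force: [-0.4, -0.7, -0.3]
finger_gap: 0.0567
```

Request:
{"op": "carry_out", "data": {"deltas": [{"dp":[0,0,0],"turn":[0,0,0],"gripper":0},{"dp":[0,0,0],"turn":[0,0,0],"gripper":0},{"dp":[0,0,0],"turn":[0,0,0],"gripper":0},{"dp":[0,0,0],"turn":[0,0,0],"gripper":0},{"dp":[0,0,0],"turn":[0,0,0],"gripper":0}]}}

```text
time: 6.42
tcp_pos: [0.4607, -0.2202, 0.0385]
ee_rot: [0.787, 0.616, 0.0, -0.0]
ft_force: [-1.1, 1.0, 3.0]
finger_gap: 0.0216
```

Request:
{"op": "carry_out", "data": {"deltas": [{"dp":[0,0,-0.5],"turn":[0,0,0],"gripper":0},{"dp":[0,0,-1],"turn":[0,0,0],"gripper":0},{"dp":[0,0,-1],"turn":[0,0,0],"gripper":0},{"dp":[0,0,-1],"turn":[0,0,0],"gripper":0},{"dp":[0,0,-1],"turn":[0,0,0],"gripper":0},{"dp":[0,0,-1],"turn":[0,0,0],"gripper":0},{"dp":[0,0,-0.5],"turn":[0,0,0],"gripper":0},{"dp":[0,0,0],"turn":[0,0,0],"gripper":0}]}}

```text
time: 7.42
tcp_pos: [0.4612, -0.2204, 0.2191]
ee_rot: [0.787, 0.616, 0.001, 0.001]
ft_force: [0.6, 1.1, -1.3]
finger_gap: 0.0215
```

```bash
cat >> h.py <<'E'
def cloud(f):
    K,R,t=f['intrinsics'],f['R'],f['t']; v,u=np.mgrid[:384,:512]; z=f['z_map'].astype(float)
    c=np.stack([(u-K[0,2])/K[0,0]*z,(v-K[1,2])/K[1,1]*z,z],-1)-t
    X=c@R; X[z<=0]=np.nan; return X
E
python3 - <<'E'
from h import *
np.set_printoptions(precision=4,suppress=True,linewidth=200)
for tag in('w2','t0','s0'):
    X=cloud(load(tag)).reshape(-1,3)
    for n,lo,hi,y0,y1 in[('knobtop',.115,.13,0,.1),('hous',.070,.0785,0,.11),('wall tops',.058,.068,.1,.21),('sock',.08,.09,.17,.26),('floor',.040,.048,.10,.21),('jaw top',.0685,.0745,.09,.13)]:
        P=X[(X[:,2]>lo)&(X[:,2]<hi)&(X[:,1]>y0)&(X[:,1]<y1)&(X[:,0]>.50)&(X[:,0]<.62)]
        if len(P): print(tag,n,len(P),'mean',P.mean(0),'x',np.percentile(P[:,0],[2,98]),'y',np.percentile(P[:,1],[2,98]))
X=cloud(load('w2')); 
for u in(255,262,270): print([ (round(float(p[1]),4),round(float(p[2]),3)) for p in X[35:150:2,u]])
plan([((.555,.09,.22),1.55,12)])
E
```

```text
w2 knobtop 1120 mean [0.5602 0.0553 0.1187] x [0.5429 0.5772] y [0.038  0.0713]
w2 hous 2821 mean [0.5599 0.0632 0.0742] x [0.5217 0.5988] y [0.0177 0.1066]
w2 wall tops 632 mean [0.5642 0.159  0.0607] x [0.5387 0.5881] y [0.111  0.1998]
w2 sock 2455 mean [0.565  0.2146 0.0831] x [0.5365 0.5939] y [0.1992 0.2299]
w2 floor 1631 mean [0.5636 0.1631 0.0433] x [0.548  0.5788] y [0.1121 0.2048]
w2 jaw top 549 mean [0.5598 0.1001 0.0711] x [0.526  0.5938] y [0.0903 0.1109]
t0 knobtop 102 mean [0.5605 0.0547 0.1205] x [0.5446 0.5787] y [0.0382 0.0715]
t0 hous 282 mean [0.5584 0.0579 0.0751] x [0.521  0.5996] y [0.0166 0.1091]
t0 wall tops 69 mean [0.5663 0.1593 0.0627] x [0.5373 0.5906] y [0.1138 0.2021]
t0 sock 227 mean [0.5647 0.2218 0.0853] x [0.536  0.5941] y [0.2001 0.2442]
t0 floor 120 mean [0.5644 0.1631 0.0448] x [0.5496 0.5806] y [0.1161 0.204 ]
t0 jaw top 43 mean [0.563  0.1016 0.0721] x [0.5265 0.5966] y [0.0903 0.1102]
s0 knobtop 131 mean [0.561  0.052  0.1213] x [0.5415 0.5767] y [0.0357 0.0706]
s0 hous 301 mean [0.57   0.0505 0.0755] x [0.5202 0.598 ] y [0.0149 0.1078]
s0 wall
[... 2984 characters left out ...]
2), (0.12, 0.043), (0.1177, 0.043), (0.1154, 0.043), (0.1131, 0.043), (0.1108, 0.043), (0.1104, 0.07), (0.1083, 0.07), (0.1062, 0.07), (0.1041, 0.071), (0.102, 0.071), (0.0998, 0.071), (0.0928, 0.028), (0.0928, 0.049), (0.0927, 0.066), (0.0915, 0.074)]
[0.9, 0.05, -0.0] [0.0, -0.0, -0.11]
[0.9, 0.06, -0.0] [0.0, -0.0, -0.11]
[0.9, 0.08, -0.0] [0.0, -0.0, -0.11]
[0.89, 0.1, -0.0] [0.0, -0.0, -0.1]
[0.89, 0.11, -0.0] [0.0, -0.0, -0.11]
[0.89, 0.13, -0.0] [0.0, -0.0, -0.1]
[0.89, 0.15, -0.0] [0.0, 0.0, -0.11]
[0.89, 0.16, -0.01] [0.0, 0.0, -0.1]
[0.88, 0.18, -0.0] [0.0, 0.0, -0.11]
[0.88, 0.19, -0.01] [0.0, 0.0, -0.1]
[0.88, 0.21, -0.0] [0.01, 0.0, -0.11]
[0.87, 0.23, -0.01] [0.0, 0.0, -0.1]
--
```

Cradle middle is about (0.5635, 0.1552), clamp yaw 1.544, and knob axis about (0.561, 0.054). The saddle gap, jaw face, socket mouth and top view agree to about 1 mm.

Run:
```python
from h import *
plan([((.5635,.1552,.20),1.544,14),((.5635,.1552,.09),1.544,4)])
```

```text
[0.93, 0.02, 0.05] [0.0, -0.0, -0.09]
[0.93, 0.04, 0.05] [0.0, -0.0, -0.09]
[0.92, 0.05, 0.05] [0.0, -0.0, -0.09]
[0.92, 0.07, 0.04] [0.0, -0.0, -0.09]
[0.92, 0.08, 0.05] [0.0, -0.0, -0.09]
[0.92, 0.09, 0.04] [0.0, -0.0, -0.09]
[0.92, 0.11, 0.05] [0.0, -0.0, -0.09]
[0.92, 0.12, 0.04] [0.0, -0.0, -0.09]
[0.92, 0.14, 0.05] [0.0, 0.0, -0.09]
[0.91, 0.15, 0.04] [0.0, 0.0, -0.09]
[0.91, 0.17, 0.05] [0.0, 0.0, -0.08]
[0.91, 0.18, 0.04] [0.0, 0.0, -0.09]
[0.91, 0.19, 0.05] [0.01, 0.0, -0.08]
[0.91, 0.2, 0.04] [0.0, 0.0, -0.09]
--
[-0.0, 0.0, 0.92] [0.0, 0.0, 0.0]
[-0.0, 0.0, 0.92] [0.0, 0.0, 0.0]
[-0.0, 0.0, 0.91] [0.0, 0.0, 0.0]
[-0.0, 0.0, 0.92] [0.0, 0.0, 0.0]
--
```

Request:
{"op": "carry_out", "data": {"deltas": [{"dp":[0.93,0.02,0.05],"turn":[0,0,-0.09],"gripper":0},{"dp":[0.93,0.04,0.05],"turn":[0,0,-0.09],"gripper":0},{"dp":[0.92,0.05,0.05],"turn":[0,0,-0.09],"gripper":0},{"dp":[0.92,0.07,0.04],"turn":[0,0,-0.09],"gripper":0},{"dp":[0.92,0.08,0.05],"turn":[0,0,-0.09],"gripper":0},{"dp":[0.92,0.09,0.04],"turn":[0,0,-0.09],"gripper":0},{"dp":[0.92,0.11,0.05],"turn":[0,0,-0.09],"gripper":0},{"dp":[0.92,0.12,0.04],"turn":[0,0,-0.09],"gripper":0},{"dp":[0.92,0.14,0.05],"turn":[0,0,-0.09],"gripper":0},{"dp":[0.91,0.15,0.04],"turn":[0,0,-0.09],"gripper":0}]}}

```text
time: 8.68
tcp_pos: [0.5341, 0.0494, 0.204]
ee_rot: [0.736, 0.677, -0.0, -0.0]
ft_force: [-0.0, -0.7, -1.3]
finger_gap: 0.021
```

Request:
{"op": "carry_out", "data": {"deltas": [{"dp":[0.91,0.17,0.05],"turn":[0,0,-0.09],"gripper":0},{"dp":[0.91,0.18,0.04],"turn":[0,0,-0.09],"gripper":0},{"dp":[0.91,0.19,0.05],"turn":[0,0,-0.08],"gripper":0},{"dp":[0.91,0.2,0.04],"turn":[0,0,-0.09],"gripper":0},{"dp":[0,0,0.9],"turn":[0,0,0],"gripper":0},{"dp":[0,0,0.9],"turn":[0,0,0],"gripper":0},{"dp":[0,0,0.9],"turn":[0,0,0],"gripper":0},{"dp":[0,0,0],"turn":[0,0,0],"gripper":0},{"dp":[0,0,0],"turn":[0,0,0],"gripper":0}]}}

```text
time: 9.8
tcp_pos: [0.5637, 0.1559, 0.1189]
ee_rot: [0.716, 0.698, 0.001, 0.0]
ft_force: [0.0, -0.6, 0.3]
finger_gap: 0.0213
```

Run:
```python
from h import *
s=bot.read_state();print(s['time'],s['tcp_pos'],s['finger_gap'])
w=grab('wrist','w4');b=grab('scene','s4')
c=lambda f,u,v,ww,h,sc: cv2.resize(f['pixels'][v:v+h,u:u+ww],None,fx=sc,fy=sc,interpolation=cv2.INTER_CUBIC)
cv2.imwrite('pics/c4.png',np.hstack([c(w,100,110,200,200,2),c(b,250,130,120,120,400/120)]))
X=cloud(w)[...,:].reshape(-1,3)
P=X[(X[:,2]>.085)&(X[:,2]<.115)&(abs(X[:,0]-.5635)<.02)&(X[:,1]>.10)&(X[:,1]<.22)]
print(len(P),P.min(0) if len(P) else '',P.max(0) if len(P) else '')
plan([((.5635,.1552,.055),1.544,3)])
```

```text
9.8 [0.56373101 0.15592563 0.11889866] 0.021256098323324906
290 [0.54516372 0.12608693 0.08502903] [0.58339273 0.2190605  0.11499107]
[-0.01, -0.01, 0.72] [0.0, -0.0, 0.0]
[-0.01, -0.0, 0.71] [0.01, -0.0, 0.01]
[-0.0, -0.01, 0.72] [0.0, -0.01, 0.0]
--
```

View pics/c4.png

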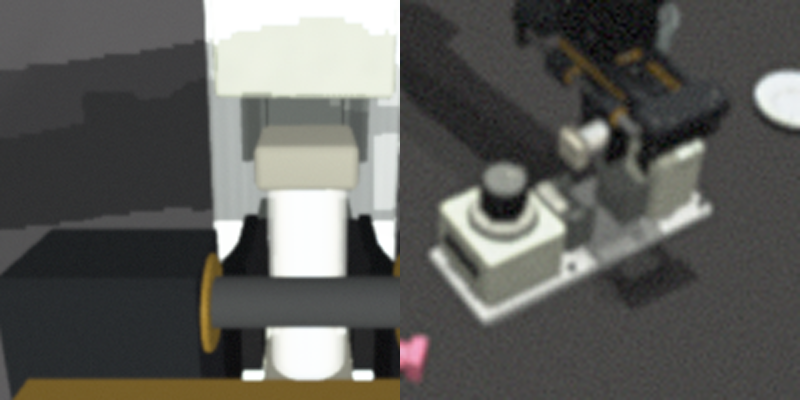

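In the left crop the held cartridge's far collar is at columns 255–357, centre 306, over the saddle channel, centre about 304. The right crop shows it level above the cradle. I'll check its leading edge from the depth map.

Run:
```python
from h import *
X=cloud(load('w4'))
for v in range(168,212,2): print(v,X[v,253].round(4), end=' ')
print([X[198,u].round(4) for u in range(224,282,4)])
```

```text
168 [0.5649 0.1851 0.0434] 170 [0.5649 0.1835 0.0435] 172 [0.5649 0.1818 0.0432] 174 [0.5652 0.1962 0.1149] 176 [0.5652 0.196  0.1192] 178 [0.5652 0.1963 0.1249] 180 [0.5652 0.1963 0.1292] 182 [0.5652 0.1962 0.1328] 184 [0.5652 0.1956 0.1347] 186 [0.5652 0.1944 0.1338] 188 [0.5651 0.1937 0.135 ] 190 [0.5651 0.1926 0.1347] 192 [0.5651 0.1914 0.1339] 194 [0.5651 0.1903 0.1337] 196 [0.565  0.1897 0.135 ] 198 [0.565  0.1883 0.1339] 200 [0.565  0.1873 0.1343] 202 [0.565  0.1865 0.135 ] 204 [0.5649 0.1851 0.1337] 206 [0.5649 0.1833 0.1317] 208 [0.5649 0.1824 0.1323] 210 [0.5648 0.1816 0.133 ] [array([0.5364, 0.1505, 0.0126]), array([0.5525, 0.1883, 0.1332]), array([0.5547, 0.1889, 0.1351]), array([0.5566, 0.1886, 0.1343]), array([0.5586, 0.1886, 0.1345]), array([0.5606, 0.1887, 0.1348]), array([0.5625, 0.1885, 0.1345]), array([0.5645, 0.1884, 0.1343]), array([0.5665, 0.1884, 0.1346]), array([0.5685, 0.1884, 0.1347]), array([0.5704, 0.1886, 0.1354]), array([0.5724, 0.1885, 0.1352]), array([0.5744, 0.1881, 0.1341]), array([0.5764, 0.188 , 0.134 ]), array([0.5899, 0.1488, 0.0113])]
```

Request:
{"op": "carry_out", "data": {"deltas": [{"dp":[-0.03,0,0.7],"turn":[0,0,0],"gripper":0},{"dp":[0,0,0.7],"turn":[0,0,0],"gripper":0},{"dp":[0,0,0.5],"turn":[0,0,0],"gripper":0},{"dp":[0,0,0.15],"turn":[0,0,0],"gripper":0},{"dp":[0,0,0.08],"turn":[0,0,0],"gripper":0},{"dp":[0,0,0],"turn":[0,0,0],"gripper":0},{"dp":[0,0,0],"turn":[0,0,0],"gripper":0}]}}

```text
time: 10.78
tcp_pos: [0.5632, 0.1546, 0.0547]
ee_rot: [0.716, 0.698, 0.0, 0.0]
ft_force: [0.8, 0.9, -0.7]
finger_gap: 0.0213
```

Request:
{"op": "carry_out", "data": {"deltas": [{"dp":[0,0,0.03],"turn":[0,0,0],"gripper":0},{"dp":[0,0,0],"turn":[0,0,0],"gripper":40},{"dp":[0,0,0],"turn":[0,0,0],"gripper":50},{"dp":[0,0,0],"turn":[0,0,0],"gripper":60},{"dp":[0,0,0],"turn":[0,0,0],"gripper":70},{"dp":[0,0,-0.5],"turn":[0,0,0],"gripper":70},{"dp":[0,0,-1],"turn":[0,0,0],"gripper":70},{"dp":[0,0,-1],"turn":[0,0,0],"gripper":70},{"dp":[0,0,-1],"turn":[0,0,0],"gripper":70}]}}

```text
time: 11.9
tcp_pos: [0.563, 0.1544, 0.1603]
ee_rot: [0.716, 0.698, 0.001, 0.0]
ft_force: [0.1, 0.1, -0.3]
finger_gap: 0.0609
```

Request:
{"op": "carry_out", "data": {"deltas": [{"dp":[0,0,-1],"turn":[0,0,0],"gripper":70},{"dp":[0,0,-0.8],"turn":[0,0,0],"gripper":70},{"dp":[0,0,0],"turn":[0,0,0],"gripper":70},{"dp":[0,0,0],"turn":[0,0,0],"gripper":70}]}}

```text
time: 12.4
tcp_pos: [0.5623, 0.1544, 0.212]
ee_rot: [0.716, 0.698, -0.0, -0.0]
ft_force: [0.8, -0.2, -1.1]
finger_gap: 0.0612
```

Run:
```python
from h import *
np.set_printoptions(precision=4,suppress=True,linewidth=200)
w=grab('wrist','w5');s=bot.read_state();print(s['time'],s['tcp_pos'],s['joint_pos'])
b=grab('top','t5')
for tag in('w5','t5'):
    X=cloud(load(tag)).reshape(-1,3)
    P=X[(X[:,2]>.066)&(X[:,2]<.0745)&(X[:,1]>.1125)&(X[:,1]<.199)&(X[:,0]>.54)&(X[:,0]<.588)]
    print(tag,len(P),P.mean(0),np.percentile(P,[1,99],axis=0))
X=cloud(w)
P=X.reshape(-1,3);P=P[(P[:,2]>.1)&(P[:,2]<.13)&(abs(P[:,1]-.054)<.03)];print('knob',len(P),P.mean(0) if len(P) else '')
u=int(round(proj(w,[.5635,.155,.07])[0]));v0=int(proj(w,[.5635,.205,.07])[1]);v1=int(proj(w,[.5635,.1,.07])[1])
print([(round(float(p[1]),4),round(float(p[2]),3)) for p in X[v0:v1:2,u]])
```

```text
12.45 [0.5621 0.1544 0.2115] [-0.63    0.3528  0.3732  1.8042 -0.149   1.0137 -0.223 ]
w5 955 [0.5639 0.1565 0.0681] [[0.5516 0.1154 0.066 ]
 [0.5765 0.1943 0.0707]]
t5 52 [0.5638 0.13   0.0695] [[0.5509 0.1165 0.0665]
 [0.5803 0.1517 0.0741]]
knob 951 [0.5604 0.0593 0.1174]
[(0.2065, 0.084), (0.2046, 0.084), (0.2026, 0.083), (0.2007, 0.083), (0.1946, 0.045), (0.1946, 0.064), (0.1932, 0.069), (0.1913, 0.071), (0.189, 0.069), (0.1869, 0.069), (0.1848, 0.069), (nan, nan), (0.1803, 0.067), (0.1783, 0.068), (0.1757, 0.066), (0.1739, 0.067), (0.1719, 0.068), (0.1697, 0.068), (0.1673, 0.067), (0.1649, 0.066), (0.1628, 0.066), (0.1608, 0.067), (0.1588, 0.068), (0.1563, 0.067), (0.1541, 0.067), (0.1521, 0.068), (0.1498, 0.068), (0.1476, 0.068), (0.1453, 0.068), (0.1427, 0.067), (0.1408, 0.068), (0.1385, 0.068), (0.1357, 0.066), (0.134, 0.068), (0.1314, 0.067), (0.1291, 0.067), (0.127, 0.068), (0.125, 0.069), (0.1229, 0.069), (0.1209, 0.071), (0.1183, 0.07), (0.1152, 0.068), (0.111, 0.063), (0.1109, 0.069), (0.1089, 0.07), (0.1064, 0.07), (0.1043, 0.071), (0.1019, 0.071)]
```

The cartridge is seated: collar top is about 71 mm, its ends are at y 0.115 and 0.1946, so its middle is at 0.1548, and it has been let go. Next I move over the knob with a quarter turn, so the grip starts on the flats that face along the knob's x.

Run:
```python
from h import *
plan([((.561,.054,.19),3.115,10)])
```

```text
[-0.33, 0.0, 0.07] [-0.0, -0.0, -0.9]
[-0.33, -0.05, 0.07] [-0.0, -0.0, -0.9]
[-0.32, -0.1, 0.07] [-0.0, -0.0, -0.9]
[-0.3, -0.15, 0.07] [-0.0, -0.0, -0.9]
[-0.27, -0.19, 0.07] [-0.0, -0.0, -0.9]
[-0.24, -0.23, 0.07] [-0.0, -0.0, -0.9]
[-0.2, -0.27, 0.07] [-0.0, -0.0, -0.9]
[-0.16, -0.3, 0.07] [-0.0, -0.0, -0.9]
[-0.11, -0.32, 0.08] [-0.0, -0.01, -0.89]
[-0.06, -0.33, 0.07] [-0.01, -0.0, -0.9]
--
```

Request:
{"op": "carry_out", "data": {"deltas": [{"dp":[-0.33,0,0.07],"turn":[0,0,-0.9],"gripper":70},{"dp":[-0.33,-0.05,0.07],"turn":[0,0,-0.9],"gripper":70},{"dp":[-0.32,-0.1,0.07],"turn":[0,0,-0.9],"gripper":70},{"dp":[-0.3,-0.15,0.07],"turn":[0,0,-0.9],"gripper":70},{"dp":[-0.27,-0.19,0.07],"turn":[0,0,-0.9],"gripper":70},{"dp":[-0.24,-0.23,0.07],"turn":[0,0,-0.9],"gripper":70},{"dp":[-0.2,-0.27,0.07],"turn":[0,0,-0.9],"gripper":70},{"dp":[-0.16,-0.3,0.07],"turn":[0,0,-0.9],"gripper":70},{"dp":[-0.11,-0.32,0.07],"turn":[0,0,-0.9],"gripper":70},{"dp":[-0.06,-0.33,0.07],"turn":[0,0,-0.9],"gripper":70}]}}

```text
time: 13.75
tcp_pos: [0.561, 0.0536, 0.19]
ee_rot: [0.01, 1.0, -0.0, -0.001]
ft_force: [0.4, -0.4, -0.4]
finger_gap: 0.061
```

Request:
{"op": "carry_out", "data": {"deltas": [{"dp":[0,0,0],"turn":[0,0,0],"gripper":70},{"dp":[0,0,0],"turn":[0,0,0],"gripper":70}]}}

```text
time: 14.0
tcp_pos: [0.5615, 0.0545, 0.1908]
ee_rot: [0.013, 1.0, 0.0, -0.0]
ft_force: [-0.4, -0.5, -0.2]
finger_gap: 0.0612
```

Run:
```python
from h import *
np.set_printoptions(precision=4,suppress=True,linewidth=200)
w=grab('wrist','w6');s=bot.read_state();print(s['time'],s['tcp_pos'],s['joint_pos'])
M=Ro.from_quat(s['ee_rot']).as_matrix();print('yaw',np.arctan2(M[1,0],M[0,0]))
X=cloud(w);m=(X[...,2]>.113)&(X[...,2]<.126)&(abs(X[...,1]-.054)<.03)&(abs(X[...,0]-.561)<.03)
P=X[m];print('knob',len(P),P.mean(0),np.percentile(P,[1,99],axis=0),'hull centre',cv2.minEnclosingCircle(P[:,:2].astype('f4')),cv2.minAreaRect((P[:,:2]*1000).astype('f4')))
u,v=proj(w,[.561,.054,.121]);print(u,v);u=int(u);v=int(v)
cv2.imwrite('pics/c6.png',cv2.resize(w['pixels'][max(v-75,0):v+75,u-80:u+80],None,fx=4,fy=4,interpolation=cv2.INTER_CUBIC))
```

```text
14.05 [0.5615 0.0547 0.1909] [-0.2424  0.333   0.0888  1.8566 -0.036   0.954   1.4076]
yaw 3.115947022883198
knob 1561 [0.5589 0.0544 0.1185] [[0.5415 0.037  0.1141]
 [0.5786 0.0719 0.1212]] hull centre ((0.5602602958679199, 0.05437643080949783), 0.02071712538599968) ((560.2174072265625, 54.38983917236328), (36.294708251953125, 40.323875427246094), 29.45983123779297)
253.5759542276174 203.6643878325479
```

View pics/c6.png

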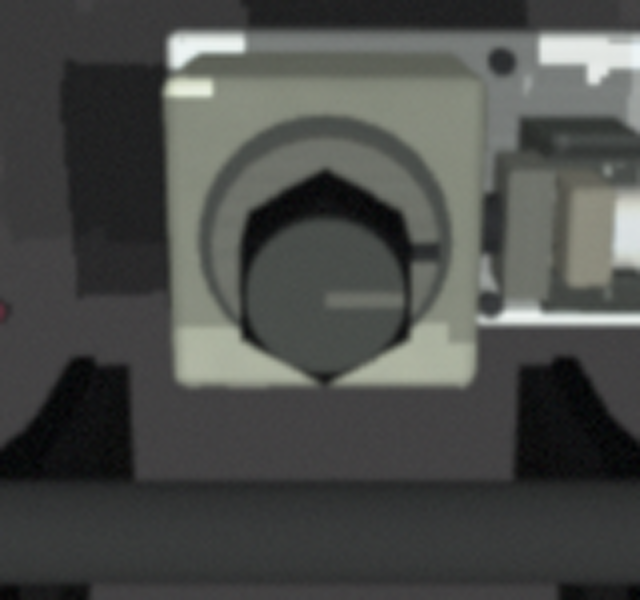

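The crop shows the knob hex with its flats facing the fingers squarely (left and right edges at columns 243 and 410), and the raised line and collar ridge both pointing at the cartridge. Knob centre is (0.5603, 0.0544). I'll descend and grip.

Request:
{"op": "carry_out", "data": {"deltas": [{"dp":[0.03,0,0.8],"turn":[0,0,0],"gripper":70},{"dp":[0,0,0.9],"turn":[0,0,0],"gripper":70},{"dp":[0,0,0.8],"turn":[0,0,0],"gripper":70},{"dp":[0,0,0.33],"turn":[0,0,0],"gripper":70},{"dp":[0,0,0],"turn":[0,0,0],"gripper":60}], "squeeze": 30}}

```text
time: 14.68
tcp_pos: [0.5606, 0.0545, 0.106]
ee_rot: [0.012, 1.0, -0.0, -0.0]
ft_force: [-0.2, -0.4, 0.2]
finger_gap: 0.0568
```

Request:
{"op": "carry_out", "data": {"deltas": [{"dp":[0,0,0],"turn":[0,0,0],"gripper":0},{"dp":[0,0,0],"turn":[0,0,0],"gripper":0},{"dp":[0,0,0],"turn":[0,0,0],"gripper":0},{"dp":[0,0,0],"turn":[0,0,0],"gripper":0}]}}

```text
time: 15.18
tcp_pos: [0.5614, 0.0547, 0.1072]
ee_rot: [0.012, 1.0, 0.001, 0.001]
ft_force: [0.0, 2.3, 4.4]
finger_gap: 0.0359
```

```bash
cat > st.py <<'E'
from h import *
s=bot.read_state();M=Ro.from_quat(s['ee_rot']).as_matrix();y=np.arctan2(M[1,0],M[0,0])
print('t',round(s['time'],2),'tcp',s['tcp_pos'].round(4),'turned',round((3.116-y+1)%(2*np.pi)-1,3),'F',s['ft_force'].round(1),'T',s['torque'].round(3),'gap',round(s['finger_gap'],4),'j7',s['joint_pos'][6].round(2))
E
python3 st.py
```

```text
t 15.18 tcp [0.5614 0.0547 0.1072] turned -0.001 F [0.  2.3 4.4] T [ 0.411  0.176 -0.104] gap 0.0359 j7 1.42
```

Request:
{"op": "carry_out", "data": {"deltas": [{"dp":[0,0,0],"turn":[0,0,0.6],"gripper":0},{"dp":[0,0,0],"turn":[0,0,0.6],"gripper":0},{"dp":[0,0,0],"turn":[0,0,0.6],"gripper":0},{"dp":[0,0,0],"turn":[0,0,0.6],"gripper":0},{"dp":[0,0,0],"turn":[0,0,0.6],"gripper":0},{"dp":[0,0,0],"turn":[0,0,0.6],"gripper":0},{"dp":[0,0,0],"turn":[0,0,0.6],"gripper":0},{"dp":[0,0,0],"turn":[0,0,0.6],"gripper":0},{"dp":[0,0,0],"turn":[0,0,0],"gripper":0}]}}

```text
time: 16.3
tcp_pos: [0.5608, 0.0535, 0.1072]
ee_rot: [0.418, 0.909, -0.0, 0.0]
ft_force: [-2.7, -0.8, 7.1]
finger_gap: 0.0356
```

```bash
python3 st.py
```

```text
t 16.3 tcp [0.5608 0.0535 0.1072] turned 0.836 F [-2.7 -0.8  7.1] T [-0.264  0.48   0.288] gap 0.0356 j7 0.7
```

Request:
{"op": "carry_out", "data": {"deltas": [{"dp":[0,0,0],"turn":[0,0,0.6],"gripper":0},{"dp":[0,0,0],"turn":[0,0,0.6],"gripper":0},{"dp":[0,0,0],"turn":[0,0,0.6],"gripper":0},{"dp":[0,0,0],"turn":[0,0,0],"gripper":0},{"dp":[0,0,0],"turn":[0,0,0],"gripper":0}]}}

```text
time: 16.92
tcp_pos: [0.5603, 0.0532, 0.1072]
ee_rot: [0.555, 0.832, -0.001, -0.0]
ft_force: [-2.1, -1.0, 8.6]
finger_gap: 0.0361
```

```bash
python3 st.py
```

```text
t 16.93 tcp [0.5603 0.0532 0.1072] turned 1.15 F [-2.1 -1.   8.6] T [-0.347  0.789  0.174] gap 0.0361 j7 0.44
```

Request:
{"op": "carry_out", "data": {"deltas": [{"dp":[0,0,0],"turn":[0,0,0.5],"gripper":0},{"dp":[0,0,0],"turn":[0,0,0.5],"gripper":0},{"dp":[0,0,0],"turn":[0,0,0],"gripper":0},{"dp":[0,0,0],"turn":[0,0,0],"gripper":0}]}}

```text
time: 17.42
tcp_pos: [0.56, 0.0531, 0.1072]
ee_rot: [0.625, 0.78, -0.001, -0.0]
ft_force: [-3.0, -1.0, 9.2]
finger_gap: 0.0357
```

```bash
python3 st.py
```

```text
t 17.43 tcp [0.56   0.0531 0.1072] turned 1.325 F [-3.  -1.   9.2] T [-0.34   0.953  0.131] gap 0.0357 j7 0.29
```

Request:
{"op": "carry_out", "data": {"deltas": [{"dp":[0,0,0],"turn":[0,0,0.5],"gripper":0},{"dp":[0,0,0],"turn":[0,0,0.5],"gripper":0},{"dp":[0,0,0],"turn":[0,0,0],"gripper":0},{"dp":[0,0,0],"turn":[0,0,0],"gripper":0}]}}

```text
time: 17.92
tcp_pos: [0.5597, 0.0531, 0.1071]
ee_rot: [0.691, 0.723, -0.001, -0.001]
ft_force: [-4.2, -1.8, 9.6]
finger_gap: 0.0362
```

```bash
python3 st.py
```

```text
t 17.93 tcp [0.5597 0.0531 0.1071] turned 1.5 F [-4.2 -1.8  9.6] T [-0.4    1.157  0.202] gap 0.0362 j7 0.14
```

Request:
{"op": "carry_out", "data": {"deltas": [{"dp":[0,0,0],"turn":[0,0,0.5],"gripper":0},{"dp":[0,0,0],"turn":[0,0,0.5],"gripper":0},{"dp":[0,0,0],"turn":[0,0,0],"gripper":0},{"dp":[0,0,0],"turn":[0,0,0],"gripper":0}]}}

```text
time: 18.42
tcp_pos: [0.5594, 0.0531, 0.1071]
ee_rot: [0.751, 0.66, -0.001, -0.001]
ft_force: [-5.7, -1.2, 9.9]
finger_gap: 0.0356
```

```bash
python3 st.py
```

```text
t 18.43 tcp [0.5594 0.0531 0.1071] turned 1.674 F [-5.7 -1.2  9.9] T [-0.422  1.283  0.096] gap 0.0356 j7 -0.0
```

Request:
{"op": "carry_out", "data": {"deltas": [{"dp":[0,-0.03,-0.03],"turn":[0,0,0.5],"gripper":0},{"dp":[0,0,0],"turn":[0,0,0.5],"gripper":0},{"dp":[0,0,0],"turn":[0,0,0],"gripper":0},{"dp":[0,0,0],"turn":[0,0,0],"gripper":0}]}}

```text
time: 18.92
tcp_pos: [0.559, 0.0532, 0.1072]
ee_rot: [0.806, 0.592, -0.001, -0.0]
ft_force: [-4.2, -2.7, 5.3]
finger_gap: 0.0357
```

```bash
python3 st.py
```

```text
t 18.93 tcp [0.559  0.0532 0.1072] turned 1.848 F [-4.2 -2.7  5.3] T [-0.765  1.017  0.164] gap 0.0357 j7 -0.15
```

Request:
{"op": "carry_out", "data": {"deltas": [{"dp":[0,0,0],"turn":[0,0,0.5],"gripper":0},{"dp":[0,0,0],"turn":[0,0,0.5],"gripper":0},{"dp":[0,0,0],"turn":[0,0,0],"gripper":0},{"dp":[0,0,0],"turn":[0,0,0],"gripper":0}]}}

```text
time: 19.42
tcp_pos: [0.5588, 0.0533, 0.1072]
ee_rot: [0.854, 0.52, -0.001, -0.0]
ft_force: [-3.9, -2.5, 6.3]
finger_gap: 0.0357
```

```bash
python3 st.py
```

```text
t 19.43 tcp [0.5588 0.0533 0.1072] turned 2.022 F [-3.9 -2.5  6.3] T [-0.784  1.221  0.312] gap 0.0357 j7 -0.3
```

Request:
{"op": "carry_out", "data": {"deltas": [{"dp":[0,0,0],"turn":[0,0,0.35],"gripper":0},{"dp":[0,0,0],"turn":[0,0,0.35],"gripper":0},{"dp":[0,0,0],"turn":[0,0,0],"gripper":0}]}}

```text
time: 19.8
tcp_pos: [0.5586, 0.0534, 0.1072]
ee_rot: [0.884, 0.467, -0.002, -0.0]
ft_force: [-4.4, -2.3, 7.0]
finger_gap: 0.0356
```

```bash
python3 st.py
```

```text
t 19.8 tcp [0.5586 0.0534 0.1072] turned 2.144 F [-4.4 -2.3  7. ] T [-0.727  1.311  0.278] gap 0.0356 j7 -0.4
```

Request:
{"op": "carry_out", "data": {"deltas": [{"dp":[0,0,0],"turn":[0,0,0.35],"gripper":0},{"dp":[0,0,0],"turn":[0,0,0.35],"gripper":0},{"dp":[0,0,0],"turn":[0,0,0],"gripper":0}]}}

```text
time: 20.18
tcp_pos: [0.5585, 0.0536, 0.1072]
ee_rot: [0.911, 0.412, -0.002, -0.0]
ft_force: [-4.9, -1.7, 7.2]
finger_gap: 0.0358
```

```bash
python3 st.py
```

```text
t 20.18 tcp [0.5585 0.0536 0.1072] turned 2.267 F [-4.9 -1.7  7.2] T [-0.615  1.377  0.316] gap 0.0358 j7 -0.5
```

Request:
{"op": "carry_out", "data": {"deltas": [{"dp":[0,0,0],"turn":[0,0,0.3],"gripper":0},{"dp":[0,0,0],"turn":[0,0,0.3],"gripper":0},{"dp":[0,0,0],"turn":[0,0,0],"gripper":0}]}}

```text
time: 20.55
tcp_pos: [0.5583, 0.0537, 0.1072]
ee_rot: [0.932, 0.363, -0.002, -0.001]
ft_force: [-5.2, -0.9, 7.9]
finger_gap: 0.0354
```

```bash
python3 st.py
```

```text
t 20.55 tcp [0.5583 0.0537 0.1072] turned 2.373 F [-5.2 -0.9  7.9] T [-0.542  1.493 -0.049] gap 0.0354 j7 -0.58
```

Request:
{"op": "carry_out", "data": {"deltas": [{"dp":[0,0,0],"turn":[0,0,0.3],"gripper":0},{"dp":[0,0,0],"turn":[0,0,0.3],"gripper":0},{"dp":[0,0,0],"turn":[0,0,0],"gripper":0}]}}

```text
time: 20.92
tcp_pos: [0.5582, 0.0538, 0.1072]
ee_rot: [0.949, 0.315, -0.002, -0.001]
ft_force: [-6.5, -1.6, 8.0]
finger_gap: 0.0358
```

```bash
python3 st.py
```

```text
t 20.93 tcp [0.5582 0.0538 0.1072] turned 2.476 F [-6.5 -1.6  8. ] T [-0.497  1.48   0.321] gap 0.0358 j7 -0.67
```

Felt moment was about 0.3 N m from 2.0 rad on, dropped to −0.05 at 2.37 rad (the click), and rose again. I'll stop here, let go and check by camera.

Request:
{"op": "carry_out", "data": {"deltas": [{"dp":[0,0,0],"turn":[0,0,0],"gripper":50},{"dp":[0,0,0],"turn":[0,0,0],"gripper":60},{"dp":[0,0,0],"turn":[0,0,0],"gripper":70},{"dp":[0,0,0],"turn":[0,0,0],"gripper":70},{"dp":[0,0,-0.8],"turn":[0,0,0],"gripper":70},{"dp":[0,0,-1],"turn":[0,0,0],"gripper":70},{"dp":[0,0,-1],"turn":[0,0,0],"gripper":70},{"dp":[0,0,0],"turn":[0,0,0],"gripper":70},{"dp":[0,0,0],"turn":[0,0,0],"gripper":70}]}}

```text
time: 22.05
tcp_pos: [0.5594, 0.0544, 0.1905]
ee_rot: [0.949, 0.314, -0.0, -0.0]
ft_force: [-0.7, 0.9, -1.2]
finger_gap: 0.0611
```

```bash
python3 st.py
python3 - <<'E'
from h import *
w=grab('wrist','w7')
u,v=proj(w,[.5605,.0545,.121]).astype(int);print(u,v)
cv2.imwrite('pics/c7.png',cv2.resize(w['pixels'][max(v-80,0):v+60,u-90:u+90],None,fx=4,fy=4,interpolation=cv2.INTER_CUBIC))
E
```

```text
t 22.05 tcp [0.5594 0.0544 0.1905] turned 2.477 F [-0.7  0.9 -1.2] T [-0.083  0.063 -0.011] gap 0.0611 j7 -0.76
253 204
```

View pics/c7.png

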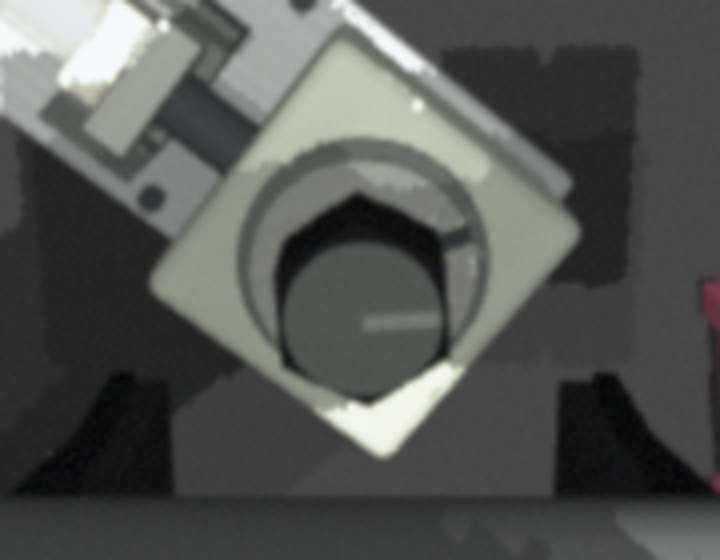

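The knob line points right from (363,324) to (440,318). The collar ridge runs from about (443,242) to (470,233), rotated counter-clockwise of the knob line, and the jaw is against the cartridge. Now the angle in numbers.

Run:
```python
from h import *
np.set_printoptions(precision=4,suppress=True,linewidth=200)
w=load('w7'); g=lambda u,v,z: pt(w,163+u/4,124+v/4,z)
a=g(363,324,.121);b=g(440,318,.121);k=np.array([.5603,.0544]) 
X=cloud(w);P=X[(X[...,2]>.113)&(X[...,2]<.126)&(abs(X[...,1]-.054)<.03)&(abs(X[...,0]-.561)<.03)]
c,_=cv2.minEnclosingCircle(P[:,:2].astype('f4'));c=np.array(c);print(c,a,b)
an=lambda d:np.arctan2(d[1],d[0])
kn=an((b-a)[:2]);print('knob',kn)
for u,v in[(443,242),(470,233),(457,238)]:
    r=g(u,v,.087)[:2];print(r,an(r-c),an(r-k),'slip',an(r-c)-kn,an(r-k)-kn)
u=[proj(w,[.563,y,.07]) for y in(.1,.2)];print(u)
P=X.reshape(-1,3);P=P[(P[:,2]>.062)&(P[:,2]<.075)&(abs(P[:,0]-.563)<.01)&(P[:,1]>.1)&(P[:,1]<.26)];print(P.min(0),P.max(0))
s=grab('top','t7');X=cloud(s);m=(abs(X[...,0]-.5635)<.006)&(X[...,1]>.105)&(X[...,1]<.21);P=X[m];print(P[np.argsort(P[:,1])][::2,1:])
```

```text
[0.5603 0.0544] [0.5603 0.0538 0.121 ] [0.5707 0.0419 0.121 ]
knob -0.8498579023616086
[0.5781 0.0438] -0.5379447913808266 -0.5354784921351092 slip 0.311913110980782 0.3143794102264994
[0.5835 0.0401] -0.5524060872244546 -0.5505404879752077 slip 0.297451815137154 0.2993174143864009
[0.5808 0.0418] -0.5526560248078082 -0.5505407723859701 slip 0.29720187755380045 0.29931712997563853
[array([217.0868, 158.6604]), array([126.4684,  93.6236])]
[0.553  0.1    0.0621] [0.573  0.2022 0.0743]
[[0.1985 0.0745]
 [0.1994 0.0714]
 [0.1999 0.0849]
 [0.2029 0.0877]
 [0.2037 0.0845]
 [0.2058 0.09  ]]
```

The slip is 0.30–0.31 rad, one notch. The collar has turned 2.09 rad, which puts the jaw 16.7 mm on and the leading end about 8 mm inside the socket. The gripper is clear, so I'll hand in.

```bash
python3 -c "
from rig import sign_off; print(sign_off())"
```

```text
the job is handed in; nothing more can be done
None
```

I laid the long cartridge in the cradle, let go, clamped it with the knob to one ratchet click, let go of the knob and handed the job in. The sign-off gives no verdict.

- **Placing:** depth measurements put the cartridge's middle within about 1 mm of the cradle's, with its collar top at about 71 mm, as it should be when seated. I felt no contact force just before the last 1 mm down to release; force during it was not read.
- **Clamping:** I gripped the knob on two flats and turned it about 2.48 rad clockwise. The felt moment was about 0.3 N m from 2.0 rad on, then dropped to −0.05 at 2.37 rad, which I took as the click. I stopped 0.1 rad later and let go.
- **Last check:** the wrist picture gave a slip of 0.30–0.31 rad between knob and collar, which is one click. The collar had turned about 2.09 rad, so the cartridge's leading end should be about 8 mm inside the socket. The gripper was clear of everything, at about 22 s of the 72 allowed.

**Not confirmed or disagreed:**
- The jaw force could not be measured directly, and I did not re-measure the cartridge's final position or level by camera.
- The final top-view depth check was too occluded to show the cartridge.
- A two-view height estimate from rough top-view pixels came out about 20 mm too low for both the tube and the knob, so I used the depth maps instead. The wrist and top views agreed within about 2 mm.
- A side force of up to about 6 N built up while turning the knob, from a 1–2 mm offset off its axis.

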